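Set the casting flasks over the wax patterns

TASK

Pick out the three open steel casting flasks and stand each one upright over the wax pattern on the rubber sprue base of its own size (large on large, medium on medium, small on small), centred and sitting flat on the rubber. Do the large one first, then the medium, then the small, and set each flask down before letting go rather than dropping it. Leave the lidded tin, the wax puck and the brush where they are.

Things in the scene. Friction and masses are not known exactly. Their poses are not given: they have to be found in the camera images.
- flask_large: The large casting flask: a loose, bare steel tube, open at both ends, upright; 64 mm outside diameter, 59 mm inside, 60 mm tall. Origin: centre of its lower end; z along its axis, up. Either end may be down.
- base_large: The large sprue base: black rubber disc fixed to the bench, 94 mm diameter, 10 mm thick; in its middle a rubber cone (40 mm across, 7 mm high) with a blue wax pattern (three small rings around a central one; within 12.5 mm of the axis, top 42 mm above the bench). The large flask stands on the disc around these. Origin: centre of the underside, z up.
- flask_medium: The medium casting flask: a loose, bare steel tube, open at both ends, upright; 53 mm outside diameter, 48 mm inside, 52 mm tall. Origin: centre of its lower end; z along its axis, up. Either end may be down.
- base_medium: The medium sprue base: black rubber disc fixed to the bench, 80 mm diameter, 10 mm thick; in its middle a rubber cone (29 mm across, 7 mm high) with a blue wax pattern (two small rings beside a central one; within 10 mm of the axis, top 39 mm above the bench). The medium flask stands on the disc around these. Origin: centre of the underside, z up.
- flask_small: The small casting flask: a loose, bare steel tube, open at both ends, upright; 42 mm outside diameter, 37 mm inside, 45 mm tall. Origin: centre of its lower end; z along its axis, up. Either end may be down.
- base_small: The small sprue base: black rubber disc fixed to the bench, 66 mm diameter, 10 mm thick; in its middle a rubber cone (18 mm across, 7 mm high) with a blue wax pattern (a single ring; within 8 mm of the axis, top 38 mm above the bench). The small flask stands on the disc around these. Origin: centre of the underside, z up.
- tin: Bystander: a closed steel tin with a flat aluminium lid, 56 mm diameter, 45 mm tall, upright and loose. Origin: centre of its underside. Not a flask: it has a lid.
- wax_puck: Bystander: a loose solid blue wax disc, 56 mm diameter, 24 mm tall, with a thin steel pin standing 14 mm out of its middle. Origin: centre of its underside.
- brush: Bystander: a bench brush about 200 mm long and 43 mm wide, lying flat and loose beyond the other things. Origin: on its underside, between its ends; x along its length, from handle to bristles.
There are look-alikes about, which are no part of the job. What is shaped like the base_medium but green or pink is not meant.

How it is judged (in metres and radians):
On the way, in this order (a step that is already met when the one before it is completed fails the run):
1. the large flask stands on the large base, let go (horizontal distance between flask_large and base_large below 0.01 m and angle between the z axis of flask_large and the z axis of base_large, either way round below 0.08 rad and (z of flask_large in the frame of base_large between 0.007 and 0.0135 m or z of flask_large in the frame of base_large between 0.067 and 0.0735 m) and contact force between the fingers and flask_large below 0.1 N and linear speed of flask_large below 0.02 m/s and angular speed of flask_large below 0.2 rad/s), for 0.2 s.
2. the medium flask stands on the medium base, let go (horizontal distance between flask_medium and base_medium below 0.01 m and angle between the z axis of flask_medium and the z axis of base_medium, either way round below 0.08 rad and (z of flask_medium in the frame of base_medium between 0.007 and 0.0135 m or z of flask_medium in the frame of base_medium between 0.059 and 0.0655 m) and contact force between the fingers and flask_medium below 0.1 N and linear speed of flask_medium below 0.02 m/s and angular speed of flask_medium below 0.2 rad/s), for 0.2 s.
3. the small flask stands on the small base, let go (horizontal distance between flask_small and base_small below 0.01 m and angle between the z axis of flask_small and the z axis of base_small, either way round below 0.08 rad and (z of flask_small in the frame of base_small between 0.007 and 0.0135 m or z of flask_small in the frame of base_small between 0.052 and 0.0585 m) and contact force between the fingers and flask_small below 0.1 N and linear speed of flask_small below 0.02 m/s and angular speed of flask_small below 0.2 rad/s), for 0.2 s.
At the end, for the whole second after the job is handed in: Each flask stands on the base of its own size: axes within 10 mm of each other, upright to 0.08 rad, its lower end 7 to 13.5 mm above the bench (flat on the 10 mm rubber), let go and at rest (all of step 1 and all of step 2 and all of step 3); the robot touches nothing.
It fails at once if the large flask was dropped (moving faster than 0.5 m/s while not held) (contact force between the fingers and flask_large below 0.1 N and linear speed of flask_large above 0.5 m/s).
It fails at once if the medium flask was dropped (moving faster than 0.5 m/s while not held) (contact force between the fingers and flask_medium below 0.1 N and linear speed of flask_medium above 0.5 m/s).
It fails at once if the small flask was dropped (moving faster than 0.5 m/s while not held) (contact force between the fingers and flask_small below 0.1 N and linear speed of flask_small above 0.5 m/s).
It fails at once if the tin, the wax puck or the brush was moved by more than 15 mm (distance of any of tin, wax_puck, brush from where it was at the start of the episode above 0.015 m).
It also fails if it takes over 83 s, if anything falls off the work surface, if the arm or the gripper's body presses on something with over 40 N, if the wrist force passes 120 N, or if a joint passes its speed limit or range.

ROBOT

A 6-joint arm with a two-finger parallel gripper is mounted at the origin on the work surface. World frame = base frame: x ahead of the robot, y to its left, z up, the work surface at z = 0. Lengths are in mm, angles in rad, forces in N, time in s.
With the tool pointing down it reaches from about 350 to 775 mm from the base axis. Payload 7.3 kg.
Tool frame: the origin (TCP) lies midway between the tips of the shut fingers; the grasp point (between the pads) lies 19 mm behind it; z points along the fingers, y is the line along which they close (so a half turn about z gives the same grasp; the last joint's range is limited). The gripper opens to 92 mm and grips with 3 to 60 N. Pads are 19 mm wide; open, the fingers measure 130 mm over their backs; the gripper's body (75 mm by 190 mm) begins 47 mm behind the grasp point.
Start: joints at [-1.268, 0.342, 1.524, -0, 1.275, -0.146], TCP at [227.813, -473.018, 226.741] pointing down, gripper open.
Joint ranges: [-2.53, 2.53], [-0.77, 2.02], [0.04, 2.7], [-1, 4.14], [0.28, 2.66], [-3.11, 3.11]. Speed limits (rad/s): [2.57, 2.57, 3.14, 3.14, 3.14, 3.14].

INTERFACE

Orientations are given as [roll, pitch, yaw] about the fixed x, y, z axes, in that order (R = Rz(yaw) Ry(pitch) Rx(roll)).
In Python, from plant import monitor, optics, workorder gives the robot as it stands. The module is installed in compiled form; this text tells all that it offers.
- The arm moves only by the tool servo_tool, never from a script. Its arguments are lists of equal length, an entry for each row: "linear": the shift along the tool's x, y, z as a fraction of full scale, a list of three; "spin": the turn about the tool's z as a fraction of full scale. In form: {"linear": [[dx, dy, dz], ...], "spin": [spin, ...]}. A call has exactly 8 rows; each row shifts and turns the commanded pose from where the row before left it, along the tool's axes as they then stand; what a row does not reach is not made up. Full scale, the value 1, is 200 mm for a shift and 90 degrees for a turn. A row lasts 1/8 s, in which the tool goes at most 62.5 mm and 10.7 degrees, less where a joint would pass 70% of its speed; a pose out of reach is approached as far as the arm can. A call with a number of a shift or a turn outside -1 to 1 is refused whole. A call with a gripper value outside its range is refused whole. "hand" is the opening, from -1 (shut) to 1 (fully open), set as the call begins (left out, the last holds). The fingers move at their own pace and stop on an object; the grip force is fixed at half the most. Time passes only in rows, so rows that do not move let the fingers close, or fill a call up. It gives the time, the measured TCP pose, the force, the opening and the grip force at its end, in the units of the state.
- monitor.get_obs(): the state, without advancing time (a new reading comes with each control period).
- optics.capture(name): name is "side" or "top"; returns a dict with "frame" (420x560x3 uint8, blue, green, red), "K" (3x3 intrinsics, pixels), "D" ([k1, k2, p1, p2, k3] as OpenCV has them; the pictures are not rectified), "world_to_cam" (4x4, takes a point from world to camera coordinates). Camera axes: x right, y down, z forward; pixel columns grow to the right and rows downward; lengths in mm; the calibration is good to about 2 mm. A picture is of the moment at which its call begins. There is no depth.
- workorder.close_job(): hands the job in; it is judged then, once.
The state is a dict: "time": time; "joint_positions": joint angles; "dq": joint speeds; "tau": joint torques, N m; "tool_pos": TCP position; "tcp_rot": TCP orientation; "contact_force": force on the tool from outside, world axes, zero at the start; "moment": the same for the moment, N m; "grip_width": finger opening in mm; "finger_force": force on a finger pad.
Only numpy, scipy, OpenCV 4.12 (cv2) and the standard library are available. Lean on these libraries where they do the work, as an engineer would, in place of code of your own. Each camera call takes 0.05 s, during which the arm holds its last target. There are 200 camera calls.

## Working session

There is one attempt and no reset: what is moved stays moved. The work goes in short steps, Python scripts to look and compute and a tool call to move; the robot and the scene stay as the last step left them, time stands still between calls to the robot, and variables do not carry over. Pictures are saved under pics/ and viewed, at most 14 in all, crops included, and the job is handed in when it is done.

Besides the shell and the picture viewer there is one more tool, called after "Call:" as a command line: name --pt "numbers of a row" for each row, then --argument value for the rest. servo_tool: Moves the arm, as the interface text tells. Shift numbers are shares of 200 mm and turn numbers shares of 90 degrees, none past 1 either way. Its arguments: {"type":"object","properties":{"linear":{"type":"array","items":{"type":"array","items":{"type":"number","minimum":-1,"maximum":1}}},"spin":{"type":"array","items":{"type":"number","minimum":-1,"maximum":1}},"hand":{"type":"number"}},"required":["linear","spin"]}

```bash
mkdir -p pics; python3 - <<'E'
from plant import monitor, optics
import cv2,numpy as np
for n in("side","top"):
    c=optics.capture(n); cv2.imwrite(f"pics/{n}0.png",c["frame"]); np.savez(f"{n}0.npz",**c)
    print(n,c["K"].tolist(),c["D"],np.round(c["world_to_cam"],3).tolist())
o=monitor.get_obs();print(o)
E
```

```text
side [[408.38161285615786, 0.0, 278.1807651787416], [0.0, 408.38161285615786, 211.3212426486323], [0.0, 0.0, 1.0]] [-0.10840817  0.          0.          0.          0.        ] [[-0.861, -0.508, -0.016, 540.713], [-0.265, 0.475, -0.839, 170.0], [0.434, -0.718, -0.544, 649.653], [0.0, 0.0, 0.0, 1.0]]
top [[459.8688285288146, 0.0, 276.25431132047885], [0.0, 459.8688285288146, 213.16691858829694], [0.0, 0.0, 1.0]] [0.05269662 0.         0.         0.         0.        ] [[0.015, -0.999, 0.031, 17.039], [-0.983, -0.021, -0.182, 588.213], [0.182, -0.027, -0.983, 1174.663], [0.0, 0.0, 0.0, 1.0]]
{'time': 0.1, 'joint_positions': array([-1.26800073e+00,  3.42618018e-01,  1.52489608e+00,  1.96608021e-05,
        1.27542858e+00, -1.46006444e-01]), 'dq': array([-0.00079664, -0.00182711, -0.00318111, -0.00094217,  0.00094854,
       -0.00089937]), 'tau': array([ 1.24528200e-03, -4.32003558e+01, -2.44696158e+01,  7.18374504e-02,
        5.25989605e-02, -7.37839537e-05]), 'tool_pos': array([ 227.70444185, -472.65003189,  226.14152277]), 'tcp_rot': array([-3.14025973e+00, -2.15013784e-04,  4.48796160e-01]), 'contact_force': array([-0.68812204,  0.52502131, -0.87404122]), 'moment': array([-0.01610619,  0.0064777 , -0.05669741]), 'finger_force': 0.0, 'grip_width': 91.94718497074793}
```

View pics/top0.png

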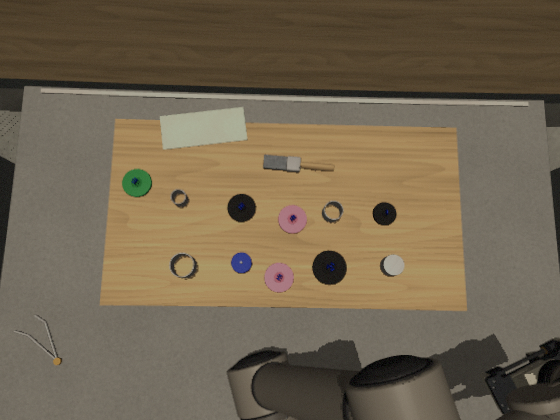

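View pics/side0.png

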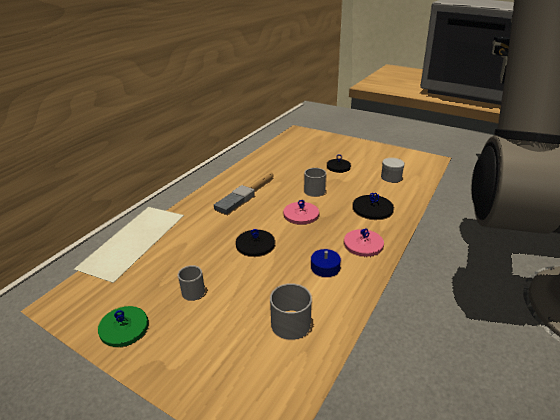

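The top view shows flasks at (184,266) large, (332,212) medium and (180,198) small. The black bases are at (329,267) large, (241,208) medium and (384,214) small. The side view agrees. Next I'll look at enlarged crops to choose masks.

```bash
python3 - <<'E'
import cv2,numpy as np
T=cv2.imread("pics/top0.png");S=cv2.imread("pics/side0.png")
def m(I,pts,r):
    return np.hstack([cv2.resize(I[y-r:y+r,x-r:x+r],(260,260),interpolation=cv2.INTER_NEAREST) for x,y in pts])
t=[m(T,[(184,266),(332,212),(180,198)],22),m(S,[(291,311),(315,182),(192,283)],32)]
cv2.imwrite("pics/c1.png",np.vstack(t))
for n,I,pts in(("T",T,[(184,266),(332,212),(180,198)]),("S",S,[(291,311),(315,182),(192,283)])):
    for x,y in pts:
        h=cv2.cvtColor(I,cv2.COLOR_BGR2HSV)
        print(n,x,y,[tuple(map(int,h[y,x+d])) for d in range(-20,21,2)])
E
```

```text
T 184 266 [(20, 107, 169), (20, 105, 168), (20, 104, 169), (17, 32, 110), (18, 29, 44), (20, 110, 134), (21, 104, 169), (20, 104, 169), (21, 106, 169), (20, 104, 170), (20, 104, 170), (21, 103, 169), (21, 103, 169), (21, 104, 170), (20, 83, 159), (15, 28, 54), (19, 71, 61), (20, 112, 134), (21, 104, 169), (21, 103, 169), (21, 103, 169)]
T 332 212 [(18, 110, 169), (18, 111, 168), (18, 114, 168), (18, 113, 169), (18, 116, 167), (20, 29, 53), (18, 49, 104), (18, 114, 168), (18, 115, 167), (17, 113, 167), (18, 116, 162), (18, 115, 164), (17, 114, 165), (18, 113, 158), (23, 40, 51), (17, 45, 113), (18, 113, 169), (19, 112, 168), (18, 110, 169), (19, 114, 168), (19, 112, 168)]
T 180 198 [(17, 115, 164), (18, 114, 165), (18, 113, 165), (18, 115, 166), (18, 117, 164), (17, 78, 156), (12, 47, 54), (16, 98, 65), (18, 122, 146), (18, 116, 165), (18, 113, 169), (18, 116, 170), (18, 79, 158), (10, 35, 44), (16, 116, 112), (18, 112, 169), (18, 115, 169), (17, 114, 168), (18, 116, 169), (18, 114, 168), (18, 112, 168)]
S 291 311 [(102, 27, 47), (30, 26, 58), (24, 23, 55), (21, 30, 59), (19, 29, 70),
[... 192 characters left out ...]
, 58), (8, 34, 60), (150, 5, 49), (17, 143, 169)]
S 315 182 [(17, 146, 190), (18, 142, 194), (17, 144, 183), (17, 144, 195), (17, 140, 189), (113, 19, 53), (17, 36, 63), (17, 33, 70), (15, 29, 71), (20, 33, 70), (20, 33, 70), (17, 32, 71), (15, 29, 71), (26, 28, 63), (17, 30, 59), (16, 114, 105), (18, 146, 187), (18, 146, 183), (17, 144, 186), (18, 142, 194), (18, 145, 180)]
S 192 283 [(18, 143, 189), (17, 143, 192), (17, 143, 189), (18, 143, 193), (102, 25, 51), (13, 26, 68), (23, 32, 63), (19, 33, 62), (17, 28, 63), (19, 31, 66), (19, 33, 62), (13, 35, 65), (19, 33, 61), (13, 31, 58), (17, 32, 55), (90, 6, 44), (17, 147, 186), (18, 145, 187), (18, 141, 197), (17, 146, 191), (18, 142, 199)]
```

View pics/c1.png

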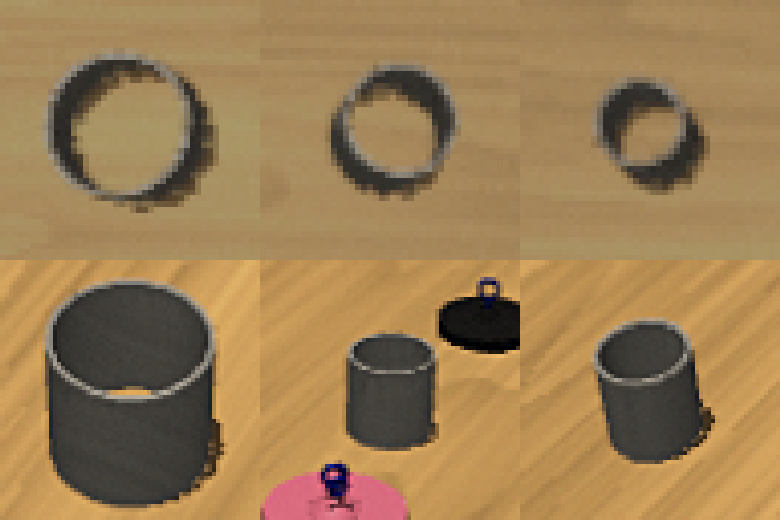

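The crops show a bright rim on each flask in both views: top row by camera top, bottom row by camera side. I'll fit ellipses to the rims and triangulate them. For the bases I'll use the dark-disc contours in both views.

```bash
cat > h.py <<'E'
import cv2,numpy as np
def ray(c,uv):
    p=cv2.undistortPoints(np.float64(uv).reshape(-1,1,2),c["K"],c["D"])[:,0]
    W=c["world_to_cam"];R=W[:3,:3];o=-R.T@W[:3,3]
    return o,np.c_[p,np.ones(len(p))]@R
def plane(c,uv,z):
    o,d=ray(c,uv);return (o+d*((z-o[2])/d[:,2])[:,None])[:,:2]
def tri(a,ua,b,ub):
    A=[];y=[]
    for c,u in((a,ua),(b,ub)):
        o,d=ray(c,[u]);d=d[0]/np.linalg.norm(d[0]);P=np.eye(3)-np.outer(d,d);A.append(P);y.append(P@o)
    A=np.vstack(A);y=np.hstack(y);X=np.linalg.lstsq(A,y,rcond=None)[0];return X,np.linalg.norm(A@X-y)
def circ(p):
    k=np.ones(len(p),bool)
    for _ in range(4):
        s=np.linalg.lstsq(np.c_[2*p[k],np.ones(k.sum())],(p[k]**2).sum(1),rcond=None)[0]
        r=np.sqrt(s[2]+s[0]**2+s[1]**2);e=np.abs(np.linalg.norm(p-s[:2],axis=1)-r);k=e<max(2.,1.5*np.median(e))
    return s[:2],r,k.sum()
def rimpix(c,x,y,r,lo):
    h=cv2.cvtColor(c["frame"],cv2.COLOR_BGR2HSV)[y-r:y+r,x-r:x+r]
    v,u=np.nonzero((h[...,1]<85)&(h[...,2]>lo));return np.c_[u+x-r,v+y-r].astype(np.float32)
def discpix(c,x,y,r):
    f=c["frame"][y-r:y+r,x-r:x+r].max(2)
    m=(f<40).astype(np.uint8)
    m=cv2.morphologyEx(cv2.morphologyEx(m,cv2.MORPH_CLOSE,np.ones((5,5))),cv2.MORPH_OPEN,np.ones((5,5)))
    q=max(cv2.findContours(m,0,cv2.CHAIN_APPROX_NONE)[0],key=cv2.contourArea)[:,0]
    return (q+[x-r,y-r]).astype(np.float32)
E
python3 - <<'E'
from h import *
T=dict(np.load("top0.npz"));S=dict(np.load("side0.npz"))
for n,t,s,r,rs,H in(("L",(184,266),(291,311),20,34,60),("M",(332,212),(315,182),18,20,52),("S",(180,198),(192,283),16,24,45)):
    pt=rimpix(T,*t,r,80);ps=rimpix(S,*s,rs,95)
    et=cv2.fitEllipse(pt);es=cv2.fitEllipse(ps)
    X,e=tri(T,et[0],S,es[0]);print(n,len(pt),len(ps),"tri",X.round(1),"res",e.round(2),et,es)
    print("  circ top",circ(plane(T,pt,H)),"side",circ(plane(S,ps,H)))
for n,t,s,r,rs in(("bL",(329,267),(373,206),24,28),("bM",(241,208),(255,242),20,26),("bS",(384,214),(339,165),18,20)):
    pt=discpix(T,*t,r);ps=discpix(S,*s,rs)
    et=cv2.fitEllipse(pt);es=cv2.fitEllipse(ps)
    X,e=tri(T,et[0],S,es[0]);print(n,"tri",X.round(1),"res",e.round(2),et,es)
    print("  circ top",circ(plane(T,pt,10)),"side",circ(plane(S,ps,10)))
E
```

```text
L 112 177 tri [446.1 270.9  58.6] res 0.98 ((181.25755310058594, 264.5699462890625), (23.262035369873047, 24.454904556274414), 42.990760803222656) ((290.4552917480469, 298.0657043457031), (28.68161964416504, 40.36322021484375), 90.82770538330078)
  circ top (array([446.72996675, 270.98786825]), np.float64(30.41652209769974), np.int64(105)) side (array([445.35885912, 270.88743707]), np.float64(30.406402827443678), np.int64(177))
M 87 40 tri [ 607.3 -127.6   29.5] res 3.49 ((333.1137390136719, 209.7738800048828), (17.978288650512695, 18.956594467163086), 100.45362091064453) ((311.03790283203125, 179.77227783203125), (17.723012924194336, 41.90548324584961), 30.46514129638672)
  circ top (array([ 600.71078646, -125.10123901]), np.float64(25.00554192776733), np.int64(69)) side (array([ 600.30962839, -127.82003923]), np.float64(24.868238414504432), np.int64(36))
S 64 87 tri [630.3 292.6  44.6] res 0.48 ((177.7034149169922, 196.0642852783203), (14.174504280090332, 14.773948669433594), 74.38856506347656) ((189.28179931640625, 273.07037353515625), (14.917678833007812, 23.093814849853516), 78.
[... 775 characters left out ...]
154297, 242.6607208251953), (25.307035446166992, 38.46860122680664), 85.95101928710938)
  circ top (array([610.10346592, 124.09938114]), np.float64(36.37147787711926), np.int64(74)) side (array([606.21651442, 127.17521922]), np.float64(40.73104602631372), np.int64(77))
bS tri [ 601.4 -273.8    6.7] res 0.96 ((383.8701477050781, 213.4098663330078), (21.23443603515625, 22.349037170410156), 101.25768280029297) ((338.08123779296875, 165.29586791992188), (12.15307331085205, 23.687910079956055), 93.94037628173828)
  circ top (array([ 601.59486627, -272.69730519]), np.float64(30.534242847206897), np.int64(62)) side (array([ 597.5079582 , -268.35137786]), np.float64(34.41643444481688), np.int64(34))
```

```bash
python3 - <<'E'
from h import *
T=dict(np.load("top0.npz"));S=dict(np.load("side0.npz"))
pt=rimpix(T,333,210,13,80);ps=rimpix(S,315,173,12,95)
et=cv2.fitEllipse(pt);es=cv2.fitEllipse(ps)
print(len(pt),len(ps),tri(T,et[0],S,es[0]),et,es);print(circ(plane(T,pt,52)),circ(plane(S,ps,52)))
print("pink,green,puck,tin",plane(T,[(293,219),(281,278),(137,183),(241,263),(393,265)],10).round())
E
```

```text
87 38 (array([ 599.72488709, -125.03704004,   53.16172657]), np.float64(0.9187216713586378)) ((333.1137390136719, 209.7738800048828), (17.978288650512695, 18.956594467163086), 100.45362091064453) ((314.9537048339844, 172.42532348632812), (9.608175277709961, 21.184261322021484), 90.7834701538086)
(array([ 600.71078646, -125.10123901]), np.float64(25.00554192776733), np.int64(69)) (array([ 600.30962839, -127.82003923]), np.float64(24.868238414504432), np.int64(36))
pink,green,puck,tin [[ 580.  -20.]
 [ 418.   11.]
 [ 673.  412.]
 [ 457.  120.]
 [ 459. -293.]]
```

Call:
servo_tool --pt "0.2 0 0" --pt "0.2 0 0" --pt "0.2 0 0" --pt "0.2 0 0" --pt "0.2 0 0" --pt "0 0 0" --pt "0 0 0" --pt "0 0 0" --spin '[0, 0, 0, 0.095, 0.095, 0.095, 0, 0]' --hand 1

```text
time: 1.1
tool_pos: [409.8, -391.9, 226.5]
tcp_rot: [-3.141, 0.0, 0.003]
contact_force: [-0.2, -0.5, -0.3]
grip_width: 92.1
finger_force: 0.0
```

Call:
servo_tool --pt "0.02 -0.28 0" --pt "0.02 -0.28 0" --pt "0.02 -0.28 0" --pt "0.02 -0.28 0" --pt "0.02 -0.28 0" --pt "0.02 -0.28 0" --pt "0.02 -0.28 0" --pt "0.02 -0.28 0" --spin '[0, 0, 0, 0, 0, 0, 0, 0]'

```text
time: 2.1
tool_pos: [441.5, 57.5, 227.0]
tcp_rot: [3.141, -0.001, 0.002]
contact_force: [0.8, -0.9, -0.1]
grip_width: 91.8
finger_force: 0.0
```

Call:
servo_tool --pt "0.02 -0.28 0" --pt "0 -0.28 0" --pt "0 -0.28 0" --pt "0 -0.215 0" --pt "0 0 0" --pt "0 0 0.15" --pt "0 0 0.15" --pt "0 0 0" --spin '[0, 0, 0, 0, 0, 0, 0, 0]'

```text
time: 3.1
tool_pos: [444.4, 265.4, 165.1]
tcp_rot: [3.139, 0.004, 0.001]
contact_force: [-0.4, -0.5, -0.5]
grip_width: 91.9
finger_force: 0.0
```

Call:
servo_tool --pt "0.01 -0.028 0" --pt "0 0 0.15" --pt "0 0 0.15" --pt "0 0 0.15" --pt "0 0 0.15" --pt "0 0 0.11" --pt "0 0 0" --pt "0 0 0" --spin '[0, 0, 0, 0, 0, 0, 0, 0]'

```text
time: 4.1
tool_pos: [448.7, 273.3, 26.2]
tcp_rot: [-3.141, -0.003, 0.001]
contact_force: [0.9, -0.1, -0.1]
grip_width: 91.8
finger_force: 0.0
```

Call:
servo_tool --pt "0 0 0" --pt "0 0 0" --pt "0 0 0" --pt "0 0 0" --pt "0 0 0" --pt "0 0 0" --pt "0 0 0" --pt "0 0 0" --spin '[0, 0, 0, 0, 0, 0, 0, 0]' --hand -1

```text
time: 5.1
tool_pos: [447.5, 272.7, 25.0]
tcp_rot: [3.141, -0.0, 0.001]
contact_force: [-0.7, -1.1, 6.4]
grip_width: 62.5
finger_force: 29.9
```

Call:
servo_tool --pt "0 0 -0.05" --pt "0 0 -0.15" --pt "0 0 -0.15" --pt "0 0 -0.15" --pt "0 0 0" --pt "0 0.1 0" --pt "0 0.2 0" --pt "0 0.2 0" --spin '[0, 0, 0, 0, 0, 0, 0, 0]'

```text
time: 6.1
tool_pos: [446.2, 170.8, 123.1]
tcp_rot: [3.141, 0.003, 0.002]
contact_force: [0.8, -0.9, -1.4]
grip_width: 62.7
finger_force: 29.9
```

Call:
servo_tool --pt "0.018 0.2 0" --pt "0 0.2 0" --pt "0 0.2 0" --pt "0 0.2 0" --pt "0 0.2 0" --pt "0 0.2 0" --pt "0 0.2 0" --pt "0 0.06 0" --spin '[0, 0, 0, 0, 0, 0, 0, 0]'

```text
time: 7.1
tool_pos: [450.0, -121.3, 123.4]
tcp_rot: [-3.141, 0.002, -0.002]
contact_force: [-0.2, 0.1, -2.5]
grip_width: 62.3
finger_force: 29.9
```

Call:
servo_tool --pt "0 0 0" --pt "0 0 0" --pt "0 0 0" --pt "0 0 0" --pt "0 0 0" --pt "0 0 0" --pt "0 0 0" --pt "0 0 0" --spin '[0, 0, 0, 0, 0, 0, 0, 0]'

```text
time: 8.1
tool_pos: [451.5, -119.2, 124.7]
tcp_rot: [3.142, -0.0, 0.001]
contact_force: [-0.5, 0.5, -2.5]
grip_width: 62.4
finger_force: 29.9
```

```bash
python3 - <<'E'
from plant import optics,monitor
import cv2,numpy as np
for n in("side","top"):
    c=optics.capture(n);np.savez(n+"1.npz",**c);cv2.imwrite(f"pics/{n}1.png",c["frame"])
a=cv2.imread("pics/side1.png");b=cv2.imread("pics/top1.png")
cv2.imwrite("pics/v1.png",np.hstack([cv2.resize(a[80:280,280:480],(400,400)),cv2.resize(b[180:330,255:405],(400,400))]))
print(monitor.get_obs()["tool_pos"])
E
```

```text
[ 451.4694492  -119.19911584  124.7048962 ]
```

View pics/v1.png

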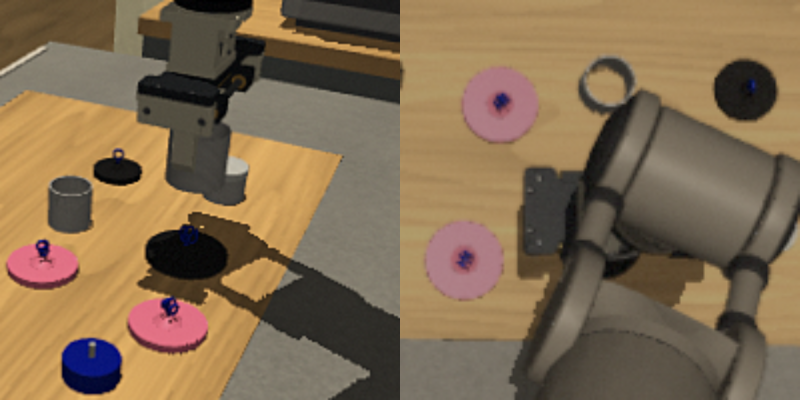

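The flask is held upright over the large base: side crop around (195,155), base around (187,252). Now lower it gently.

Call:
servo_tool --pt "-0.003 0 0.1" --pt "0 0 0.1" --pt "0 0 0.1" --pt "0 0 0.06" --pt "0 0 0.05" --pt "0 0 0.02" --pt "0 0 0" --pt "0 0 0" --spin '[0, 0, 0, 0, 0, 0, 0, 0]'

```text
time: 9.2
tool_pos: [451.2, -119.3, 39.1]
tcp_rot: [3.141, -0.001, 0.001]
contact_force: [-0.5, -0.3, -1.4]
grip_width: 62.6
finger_force: 29.9
```

Call:
servo_tool --pt "0 0 0.005" --pt "0 0 0.005" --pt "0 0 0" --pt "0 0 0" --pt "0 0 0" --pt "0 0 0" --pt "0 0 0" --pt "0 0 0" --spin '[0, 0, 0, 0, 0, 0, 0, 0]'

```text
time: 10.2
tool_pos: [450.9, -119.2, 36.7]
tcp_rot: [3.142, -0.0, 0.001]
contact_force: [-0.3, 0.5, -2.3]
grip_width: 62.5
finger_force: 29.9
```

Call:
servo_tool --pt "0 0 0.005" --pt "0 0 0.005" --pt "0 0 0.003" --pt "0 0 0" --pt "0 0 0" --pt "0 0 0" --pt "0 0 0" --pt "0 0 0" --spin '[0, 0, 0, 0, 0, 0, 0, 0]'

```text
time: 11.2
tool_pos: [450.9, -119.2, 35.0]
tcp_rot: [3.141, -0.0, 0.001]
contact_force: [-2.9, 2.3, 9.2]
grip_width: 62.5
finger_force: 29.8
```

Contact felt, with about 11 N of vertical force. Release and rise.

Call:
servo_tool --pt "0 0 0" --pt "0 0 0" --pt "0 0 0" --pt "0 0 0" --pt "0 0 0" --pt "0 0 0" --pt "0 0 0" --pt "0 0 -0.03" --spin '[0, 0, 0, 0, 0, 0, 0, 0]' --hand 1

```text
time: 12.2
tool_pos: [450.6, -119.0, 40.0]
tcp_rot: [-3.141, 0.001, 0.001]
contact_force: [1.2, -0.5, 0.2]
grip_width: 91.9
finger_force: 0.0
```

Call:
servo_tool --pt "0 0 -0.1" --pt "0 0 -0.2" --pt "0 0 -0.2" --pt "0 0 -0.2" --pt "0.2 0 0" --pt "0.2 0 0" --pt "0.2 0 0" --pt "0.15 0.032 0" --spin '[0, 0, 0, 0, 0, 0, 0, 0]'

```text
time: 13.2
tool_pos: [602.2, -125.0, 180.4]
tcp_rot: [3.142, -0.0, 0.002]
contact_force: [-0.8, 0.7, -0.3]
grip_width: 92.1
finger_force: 0.0
```

Call:
servo_tool --pt "0 0 0" --pt "0 0 0" --pt "0 0 0" --pt "0 0 0" --pt "0 0 0" --pt "0 0 0" --pt "0 0 0" --pt "0 0 0" --spin '[0, 0, 0, 0, 0, 0, 0, 0]' --hand 0.63

```text
time: 14.2
tool_pos: [600.9, -125.4, 180.1]
tcp_rot: [3.142, 0.0, 0.001]
contact_force: [0.2, -0.0, 0.6]
grip_width: 74.6
finger_force: 0.0
```

```bash
python3 - <<'E'
from plant import optics,monitor
import cv2,numpy as np
for n in("side","top"):
    c=optics.capture(n);np.savez(n+"2.npz",**c);cv2.imwrite(f"pics/{n}2.png",c["frame"])
a=cv2.imread("pics/side2.png");b=cv2.imread("pics/top2.png")
cv2.imwrite("pics/v2.png",np.hstack([cv2.resize(a[80:280,280:480],(400,400)),cv2.resize(b[180:330,255:405],(400,400))]))
print(monitor.get_obs()["tool_pos"])
E
```

```text
[ 600.90175028 -125.37918601  180.07321156]
```

View pics/v2.png

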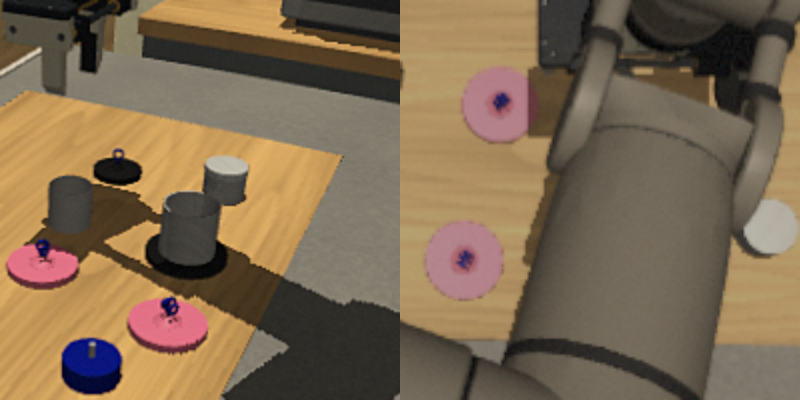

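The large flask stands flat on its base (side crop around (190,228)). Next, the medium.

Call:
servo_tool --pt "0 0 0.2" --pt "0 0 0.2" --pt "0 0 0.15" --pt "0 0 0.12" --pt "0 0 0.1" --pt "0 0 0.05" --pt "0 0 0" --pt "0 0 0" --spin '[0, 0, 0, 0, 0, 0, 0, 0]'

```text
time: 15.3
tool_pos: [601.5, -125.6, 17.0]
tcp_rot: [3.141, -0.002, 0.001]
contact_force: [-0.7, 0.6, 0.2]
grip_width: 74.8
finger_force: 0.0
```

Call:
servo_tool --pt "0 0 0" --pt "0 0 0" --pt "0 0 0" --pt "0 0 0" --pt "0 0 0" --pt "0 0 0" --pt "0 0 0" --pt "0 0 0" --spin '[0, 0, 0, 0, 0, 0, 0, 0]' --hand -1

```text
time: 16.3
tool_pos: [601.1, -125.4, 16.5]
tcp_rot: [3.141, -0.001, 0.001]
contact_force: [-1.1, 0.0, 6.6]
grip_width: 52.9
finger_force: 30.0
```

Call:
servo_tool --pt "0 0 -0.05" --pt "0 0 -0.15" --pt "0 0 -0.15" --pt "0 0 -0.13" --pt "0 0 0" --pt "0.01 -0.1 0" --pt "0.01 -0.2 0" --pt "0.01 -0.2 0" --spin '[0, 0, 0, 0, 0, 0, 0, 0]'

```text
time: 17.3
tool_pos: [605.7, -23.2, 110.2]
tcp_rot: [-3.141, 0.003, 0.001]
contact_force: [0.1, -0.2, -0.7]
grip_width: 53.1
finger_force: 30.0
```

Call:
servo_tool --pt "0.01 -0.2 0" --pt "0.01 -0.2 0" --pt "0 -0.2 0" --pt "0 -0.1 0" --pt "0 -0.048 0" --pt "0 0 0" --pt "0 0 0" --pt "0 0 0" --spin '[0, 0, 0, 0, 0, 0, 0, 0]'

```text
time: 18.3
tool_pos: [610.8, 123.1, 112.2]
tcp_rot: [3.141, -0.0, -0.0]
contact_force: [-0.3, -0.3, -0.8]
grip_width: 52.9
finger_force: 30.0
```

```bash
python3 - <<'E'
from plant import optics,monitor
import cv2,numpy as np
for n in("side","top"):
    c=optics.capture(n);np.savez(n+"3.npz",**c);cv2.imwrite(f"pics/{n}3.png",c["frame"])
a=cv2.imread("pics/side3.png")
cv2.imwrite("pics/v3.png",cv2.resize(a[80:280,160:440],(560,400)))
print(monitor.get_obs()["tool_pos"])
E
```

```text
[610.73371843 123.39579389 112.18055448]
```

View pics/v3.png

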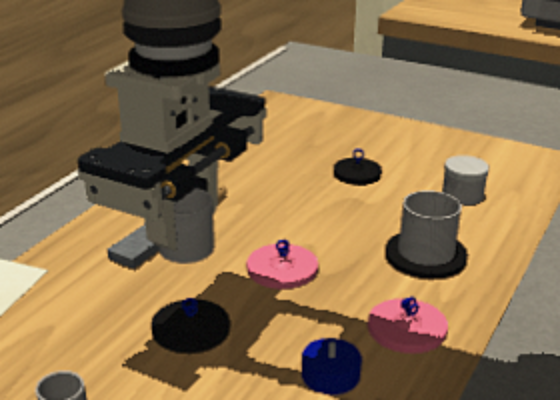

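The medium flask hangs upright at (185,235) in the crop, over its base at (190,325). Lower it.

Call:
servo_tool --pt "0 0 0.1" --pt "0 0 0.1" --pt "0 0 0.1" --pt "0 0 0.06" --pt "0 0 0.03" --pt "0 0 0.02" --pt "0 0 0" --pt "0 0 0" --spin '[0, 0, 0, 0, 0, 0, 0, 0]'

```text
time: 19.4
tool_pos: [611.0, 124.3, 30.7]
tcp_rot: [3.142, -0.001, 0.001]
contact_force: [-0.2, -0.3, -1.1]
grip_width: 53.1
finger_force: 30.0
```

Call:
servo_tool --pt "0 0 0.005" --pt "0 0 0.005" --pt "0 0 0.005" --pt "0 0 0.002" --pt "0 0 0" --pt "0 0 0" --pt "0 0 0" --pt "0 0 0" --spin '[0, 0, 0, 0, 0, 0, 0, 0]'

```text
time: 20.4
tool_pos: [610.6, 124.2, 26.7]
tcp_rot: [3.141, -0.0, 0.001]
contact_force: [-0.4, 0.2, -1.8]
grip_width: 53.2
finger_force: 30.0
```

Call:
servo_tool --pt "0 0 0.004" --pt "0 0 0.004" --pt "0 0 0" --pt "0 0 0" --pt "0 0 0" --pt "0 0 0" --pt "0 0 0" --pt "0 0 0" --spin '[0, 0, 0, 0, 0, 0, 0, 0]'

```text
time: 21.4
tool_pos: [610.7, 124.2, 26.5]
tcp_rot: [3.141, -0.001, 0.001]
contact_force: [-3.7, 0.1, 7.8]
grip_width: 53.1
finger_force: 30.0
```

Call:
servo_tool --pt "0 0 0" --pt "0 0 0" --pt "0 0 0" --pt "0 0 0" --pt "0 0 0" --pt "0 0 0" --pt "0 0 0" --pt "0 0 -0.03" --spin '[0, 0, 0, 0, 0, 0, 0, 0]' --hand 0.63

```text
time: 22.4
tool_pos: [610.2, 124.2, 30.9]
tcp_rot: [3.141, 0.001, 0.001]
contact_force: [0.1, -0.2, 0.1]
grip_width: 74.5
finger_force: 0.0
```

Call:
servo_tool --pt "0 0 -0.1" --pt "0 0 -0.2" --pt "0 0 -0.2" --pt "0 0 -0.15" --pt "0.05 -0.2 0" --pt "0.05 -0.2 0" --pt "0 -0.2 0" --pt "0 -0.2 0" --spin '[0, 0, 0, 0, 0, 0, 0, 0]'

```text
time: 23.4
tool_pos: [630.4, 285.5, 161.5]
tcp_rot: [-3.142, -0.0, 0.001]
contact_force: [0.2, 0.3, -0.2]
grip_width: 74.8
finger_force: 0.0
```

Call:
servo_tool --pt "0 -0.042 0" --pt "0 0 0" --pt "0 0 0" --pt "0 0 0" --pt "0 0 0" --pt "0 0 0" --pt "0 0 0" --pt "0 0 0" --spin '[0, 0, 0, 0, 0, 0, 0, 0]'

```text
time: 24.4
tool_pos: [630.4, 292.7, 161.1]
tcp_rot: [3.141, 0.0, 0.001]
contact_force: [-0.4, -0.5, -0.4]
grip_width: 74.9
finger_force: 0.0
```

```bash
python3 - <<'E'
from plant import optics,monitor
import cv2,numpy as np
for n in("side","top"):
    c=optics.capture(n);np.savez(n+"4.npz",**c);cv2.imwrite(f"pics/{n}4.png",c["frame"])
a=cv2.imread("pics/side4.png")
cv2.imwrite("pics/v4.png",cv2.resize(a[80:320,120:440],(640,480)))
print(monitor.get_obs()["tool_pos"])
E
```

```text
[630.40769678 292.6983003  161.07068356]
```

View pics/v4.png

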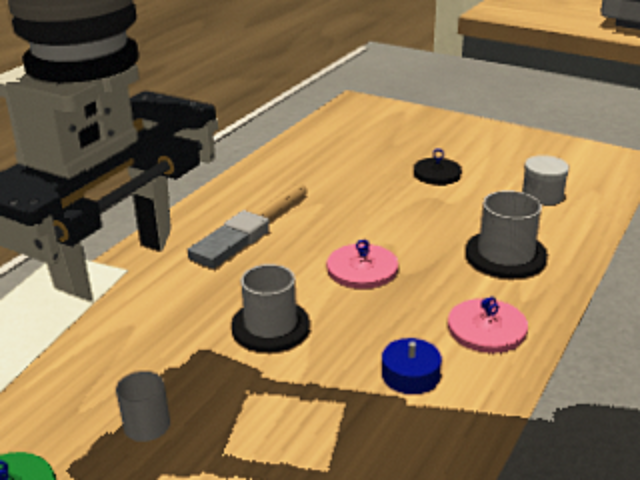

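The medium flask stands on its base at (270,310) in the crop, and the small one is at (143,405). Descend on the small flask.

Call:
servo_tool --pt "0 0 0.2" --pt "0 0 0.2" --pt "0 0 0.14" --pt "0 0 0.1" --pt "0 0 0.07" --pt "0 0 0.03" --pt "0 0 0" --pt "0 0 0" --spin '[0, 0, 0, 0, 0, 0, 0, 0]'

```text
time: 25.5
tool_pos: [631.0, 292.9, 14.2]
tcp_rot: [-3.141, -0.002, 0.001]
contact_force: [0.1, -0.6, -0.6]
grip_width: 74.9
finger_force: 0.0
```

Call:
servo_tool --pt "0 0 0" --pt "0 0 0" --pt "0 0 0" --pt "0 0 0" --pt "0 0 0" --pt "0 0 0" --pt "0 0 0" --pt "0 0 0" --spin '[0, 0, 0, 0, 0, 0, 0, 0]' --hand -1

```text
time: 26.5
tool_pos: [630.5, 292.7, 13.2]
tcp_rot: [-3.142, -0.0, 0.001]
contact_force: [-1.4, 1.4, 1.1]
grip_width: 42.1
finger_force: 30.0
```

Call:
servo_tool --pt "0 0 -0.05" --pt "0 0 -0.15" --pt "0 0 -0.2" --pt "0 0 -0.17" --pt "0 0 0" --pt "-0.02 0.1 0" --pt "-0.02 0.2 0" --pt "-0.02 0.23 0" --spin '[0, 0, 0, 0, 0, 0, 0, 0]'

```text
time: 27.5
tool_pos: [617.4, 185.9, 125.4]
tcp_rot: [3.141, 0.002, 0.002]
contact_force: [-0.3, 0.3, -1.5]
grip_width: 42.0
finger_force: 30.0
```

Call:
servo_tool --pt "-0.02 0.25 0" --pt "-0.02 0.25 0" --pt "-0.02 0.25 0" --pt "-0.025 0.25 0" --pt "0 0.25 0" --pt "0 0.25 0" --pt "0 0.25 0" --pt "0 0.25 0" --spin '[0, 0, 0, 0, 0, 0, 0, 0]'

```text
time: 28.5
tool_pos: [601.0, -214.7, 125.6]
tcp_rot: [-3.141, 0.002, 0.001]
contact_force: [-0.5, -0.1, -1.0]
grip_width: 42.1
finger_force: 30.0
```

Call:
servo_tool --pt "0 0.2 0" --pt "0 0.1 0" --pt "0 0 0" --pt "0 0 0" --pt "0 0 0" --pt "0 0 0" --pt "0 0 0" --pt "0 0 0" --spin '[0, 0, 0, 0, 0, 0, 0, 0]'

```text
time: 29.5
tool_pos: [602.1, -273.2, 127.2]
tcp_rot: [3.141, -0.0, 0.001]
contact_force: [-0.3, -0.3, -1.3]
grip_width: 42.2
finger_force: 30.0
```

```bash
python3 - <<'E'
from plant import optics,monitor
import cv2,numpy as np
for n in("side","top"):
    c=optics.capture(n);np.savez(n+"5.npz",**c);cv2.imwrite(f"pics/{n}5.png",c["frame"])
a=cv2.imread("pics/side5.png")
cv2.imwrite("pics/v5.png",cv2.resize(a[40:280,160:480],(640,480)))
print(monitor.get_obs()["tool_pos"])
E
```

```text
[ 602.05448305 -273.35379663  127.14090455]
```

View pics/v5.png

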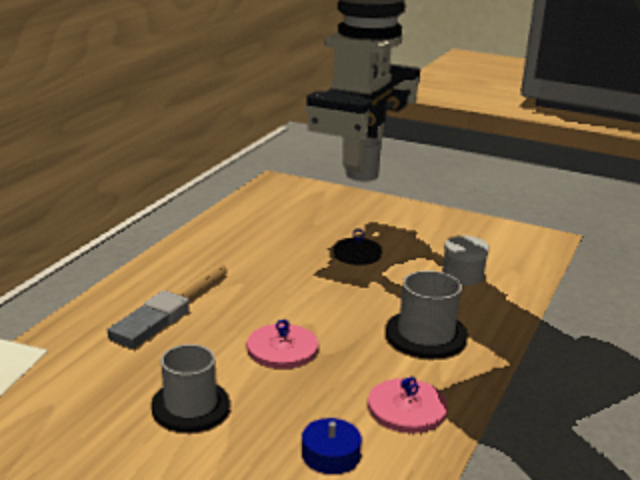

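The small flask hangs upright at (362,158) in the crop, over its base at (357,250). Lower it.

Call:
servo_tool --pt "0 0 0.12" --pt "0 0 0.12" --pt "0 0 0.12" --pt "0 0 0.07" --pt "0 0 0.04" --pt "0 0 0.02" --pt "0 0 0" --pt "0 0 0" --spin '[0, 0, 0, 0, 0, 0, 0, 0]'

```text
time: 30.6
tool_pos: [602.5, -273.6, 29.9]
tcp_rot: [3.141, -0.001, 0.001]
contact_force: [0.2, -0.6, -0.5]
grip_width: 42.1
finger_force: 30.0
```

Call:
servo_tool --pt "0 0 0.005" --pt "0 0 0.005" --pt "0 0 0.005" --pt "0 0 0.005" --pt "0 0 0.002" --pt "0 0 0" --pt "0 0 0" --pt "0 0 0" --spin '[0, 0, 0, 0, 0, 0, 0, 0]'

```text
time: 31.6
tool_pos: [602.1, -273.4, 24.8]
tcp_rot: [3.141, -0.0, 0.001]
contact_force: [-0.4, 0.0, -0.5]
grip_width: 42.0
finger_force: 30.0
```

Call:
servo_tool --pt "0 0 0.005" --pt "0 0 0.005" --pt "0 0 0.003" --pt "0 0 0" --pt "0 0 0" --pt "0 0 0" --pt "0 0 0" --pt "0 0 0" --spin '[0, 0, 0, 0, 0, 0, 0, 0]'

```text
time: 32.6
tool_pos: [602.1, -273.4, 23.1]
tcp_rot: [3.141, -0.0, 0.001]
contact_force: [-2.5, 1.8, 5.8]
grip_width: 41.9
finger_force: 30.0
```

Call:
servo_tool --pt "0 0 0" --pt "0 0 0" --pt "0 0 0" --pt "0 0 0" --pt "0 0 0" --pt "0 0 0" --pt "0 0 0" --pt "0 0 -0.03" --spin '[0, 0, 0, 0, 0, 0, 0, 0]' --hand 0.63

```text
time: 33.6
tool_pos: [601.7, -273.2, 27.9]
tcp_rot: [-3.141, 0.001, 0.001]
contact_force: [0.2, -0.3, -0.2]
grip_width: 74.8
finger_force: 0.0
```

Call:
servo_tool --pt "0 0 -0.1" --pt "0 0 -0.2" --pt "0 0 -0.2" --pt "0 0 -0.25" --pt "0 0 -0.1" --pt "-0.2 0.2 0" --pt "-0.2 0.2 0" --pt "-0.2 0.2 0" --spin '[0, 0, 0, 0, 0, 0, 0, 0]'

```text
time: 34.6
tool_pos: [481.0, -394.5, 198.9]
tcp_rot: [3.141, -0.001, 0.002]
contact_force: [-0.2, -0.2, -0.7]
grip_width: 75.0
finger_force: 0.0
```

Call:
servo_tool --pt "-0.2 0.2 0" --pt "-0.2 0.2 0" --pt "-0.2 0.2 0" --pt "-0.2 0 0" --pt "-0.2 0 0" --pt "0 0 0" --pt "0 0 0" --pt "0 0 0" --spin '[0, 0, 0, 0, 0, 0, 0, 0]'

```text
time: 35.6
tool_pos: [283.5, -513.6, 198.3]
tcp_rot: [3.141, -0.0, 0.002]
contact_force: [0.2, 0.7, -0.1]
grip_width: 74.9
finger_force: 0.0
```

```bash
python3 - <<'E'
from plant import optics,monitor
from h import *
C={}
for n in("side","top"):
    c=C[n]=optics.capture(n);cv2.imwrite(f"pics/{n}6.png",c["frame"])
a=cv2.imread("pics/side6.png");b=cv2.imread("pics/top6.png")
cv2.imwrite("pics/v6.png",np.hstack([cv2.resize(a[100:300,200:440],(432,360)),cv2.resize(b[160:300,220:420],(360,252)).copy() if 0 else cv2.resize(b[170:300,220:410],(360,360))]))
# rim centres predicted at flask top on base, from rim pixels in each view
W=[("L",(449.5,-119,70)),("M",(610.2,124,62)),("S",(601.5,-273.2,55))]
for k,X in W:
    for n,r,lo in(("top",{"L":14,"M":12,"S":10}[k],80),("side",{"L":19,"M":18,"S":11}[k],95)):
        c=C[n];p,_=cv2.projectPoints(np.float64([X]),cv2.Rodrigues(c["world_to_cam"][:3,:3])[0],c["world_to_cam"][:3,3],c["K"],c["D"])
        u,v=p.ravel().round().astype(int)
        q=rimpix(c,u,v,r,lo);print(k,n,u,v,len(q),circ(plane(c,q,X[2])) if len(q)>8 else "")
print(monitor.get_obs()["tool_pos"])
E
```

```text
L top 332 266 105 (array([ 450.26065006, -119.11408036]), np.float64(30.611447490141362), np.int64(99))
L side 375 182 93 (array([ 453.51722981, -157.00229499]), np.float64(62.189624100214296), np.int64(58))
M top 240 204 91 (array([610.96210306, 123.76138525]), np.float64(25.266990943835673), np.int64(76))
M side 253 219 77 (array([610.02018262, 122.71140965]), np.float64(24.962060540026666), np.int64(70))
S top 388 210 56 (array([ 601.55537987, -272.88286145]), np.float64(19.37078499574201), np.int64(54))
S side 339 149 20 (array([ 602.11475402, -277.37385956]), np.float64(18.938740447568787), np.int64(20))
[ 283.31346023 -513.52140982  198.05372932]
```

View pics/v6.png

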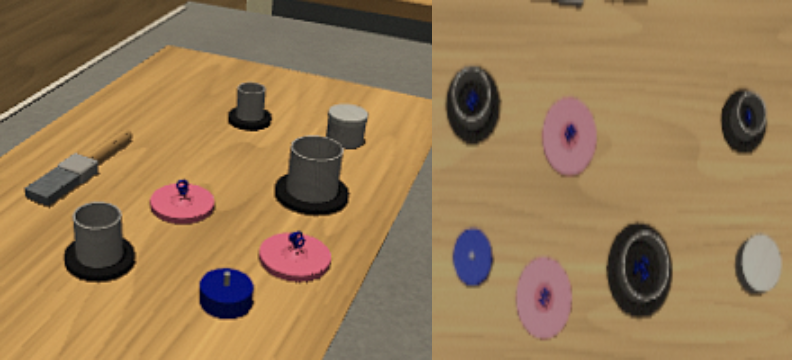

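All three flasks stand flat on their own bases: side crop at (315,170) large, (98,235) medium and (250,103) small. The top view puts each rim centre within about 1 mm of its base centre. The bystanders look undisturbed, so I'm handing in.

```bash
python3 -c "
from plant import workorder
print(workorder.close_job())"
```

```text
the job is handed in; nothing more can be done
None
```

All three flasks were set down large, medium, then small, each upright over the pattern on the base of its own size and within about 1 mm of centre by the top camera; the job is handed in at about 36 s of the 83 s allowed, and no verdict was returned.

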